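# Re-house the larder row

## Task

The oak condiment rack is coming off the worktop to be scrubbed: move the four containers standing on it into the empty black rack on the other side, one to a bay, keeping them in the same left-to-right order that they stand in now. Leave each one upright and flat on the floor of its bay. Don't lay any of them over on the way, and leave the little blue salt bowl between the racks where it is.

Things in the scene. Friction and masses are not known exactly. Their poses are not given: they have to be found in the camera images.
- mill: turned dark-wood pepper mill, 139 mm tall: round foot 56 mm across, waist 40 mm, round wooden head 44 mm across (full width from 101 to 119 mm up), small steel knob on top. Origin: centre of its underside, z up.
- cruet: green glass oil bottle, 152 mm tall: body 56 mm across up to 72 mm, shoulder narrowing to a neck 28 mm across from 97 to 133 mm up, a lip 31 mm across (133 to 138 mm), a cork on top. Origin: centre of its underside, z up.
- jar: squat white ceramic jar with a flat pale wooden lid, 92 mm tall, 56 mm across all the way up. Origin: centre of its underside, z up.
- caddy: square metal tea caddy, 107 mm tall: body 52 x 52 mm up to 81 mm, lid 54 x 54 mm from 81 to 101 mm up, small knob on top. Origin: centre of its underside, z up, x and y square to its faces; it stands up to 0.2 rad askew to the old rack.
- old_rack: oak board 94 x 364 mm, 14 mm thick, with low end blocks (44 mm high) and thin steel rails along front and back (37 mm high); at the start the four containers stand on it in a row, 84 mm apart. Fixed. Origin: centre of its underside; its y runs along the row towards the robot's left (yaw within 0.25 rad of the robot's frame), x away from the robot. It may stand on the robot's left or right.
- new_rack: empty black metal rack 94 x 352 mm with a pale wooden floor parted into four bays in a row, on the other side. Fixed. Origin: centre of its underside; y along the row towards the robot's left, x away from the robot. Bay centres at y = +126, +42, -42, -126 mm, x = 0; floor 12 mm above the origin; each bay is 80 (y) by 84 mm (x). Wall heights: dividers and front rail 39 mm, back 45, ends 55.
- salt_bowl: small blue ceramic bowl, 52 mm across, 32 mm high, standing between the two racks. Origin: centre of its underside.
- mat_mill: round cork mat, 72 mm across, 4 mm thick, fixed on the old rack (its top 18 mm above the rack's origin): the place where the pepper mill stands at the start, within 3 mm of its centre; it stays there, so it records that place in the row. The four mats look alike (the caddy's is not listed). Origin: centre of its underside.
- mat_cruet: round cork mat, 72 mm across, 4 mm thick, fixed on the old rack (its top 18 mm above the rack's origin): the place where the oil bottle stands at the start, within 3 mm of its centre; it stays there, so it records that place in the row. The four mats look alike (the caddy's is not listed). Origin: centre of its underside.
- mat_jar: round cork mat, 72 mm across, 4 mm thick, fixed on the old rack (its top 18 mm above the rack's origin): the place where the white jar stands at the start, within 3 mm of its centre; it stays there, so it records that place in the row. The four mats look alike (the caddy's is not listed). Origin: centre of its underside.
Things that resemble listed ones, but are neither listed nor needed, are in the scene too. What is shaped like the caddy but yellow is not meant. Leave any purple look-alike of the jar alone.

How it is judged:
By the outcome, as a careful person would: the job done as asked, in the order asked, and still so for the second after the job is handed in, with the robot touching nothing.
It also fails if it takes over 112 s, if anything falls off the work surface, if the arm or the gripper's body presses on something with over 40 N, if the wrist force passes 120 N, or if a joint passes its speed limit or range.

## Robot

A 7-joint arm with a two-finger parallel gripper is mounted at the origin on the work surface. World frame = base frame: x ahead of the robot, y to its left, z up, the work surface at z = 0. Lengths are in m, angles in rad, forces in N, time in s.
With the tool pointing down it reaches from about 0.4 to 0.875 m from the base axis. Payload 19.3 kg.
Tool frame: the origin (TCP) lies at the very end of the fingers, on their centre line; the grasp point (between the pads) lies 19 mm behind it; z points along the fingers, y is the line along which they close (so a half turn about z gives the same grasp; the last joint's range is limited). The gripper opens to 85 mm and grips with 20 to 120 N. Pads are 22 mm wide; open, the fingers measure 114 mm over their backs; the gripper's body (76 mm by 85 mm) begins 54 mm behind the grasp point. The pads swing forward as they close: fully open they stand 13 mm farther back than shut.
Start: joints at [1.242, 0.521, -0.036, 1.599, 0.021, 1.021, -0.113], TCP at [0.16, -0.604, 0.231] pointing down, gripper open.
Joint ranges: [-2.91, 2.91], [-0.3, 2.13], [-1.5, 1.42], [0.17, 2.43], [-1.26, 4.41], [0.16, 1.93], [-2.52, 2.52]. Speed limits (rad/s): [1.89, 1.89, 2.39, 2.39, 3.01, 3.01, 3.01].

## Interface

Orientations are given as [roll, pitch, yaw] about the fixed x, y, z axes, in that order (R = Rz(yaw) Ry(pitch) Rx(roll)).
In Python, from workcell import monitor, viewer, bot gives the robot as it stands.
- The arm moves only by the tool move_arm, never from a script. Its arguments are lists of equal length, an entry for each row: "gripper": the opening, from 0 (shut) to 1 (fully open); "linear": the shift along the tool's x, y, z in cm, a list of three; "twist": the turn about the tool's z in degrees. A call has 1 to 8 rows; each row shifts and turns the commanded pose from where the row before left it, along the tool's axes as they then stand; what a row does not reach is not made up. A row lasts 1/10 s, in which the tool goes at most 50 mm and 8.59 degrees, less where a joint would pass 70% of its speed; a pose out of reach is approached as far as the arm can. A call with a gripper value outside its range is refused whole. The fingers move at their own pace and stop on an object; "squeeze" is the grip in N (left out, the last holds). Time passes only in rows, so rows that do not move let the fingers close. It gives the time, the measured TCP pose, the force, the opening and the grip force at its end, in the units of the state.
- monitor.observe(): the state, without advancing time (a new reading comes with each control period).
- viewer.grab_frame(name): name is "scene" or "top" or "wrist"; returns a dict with "img" (480x640x3 uint8, red, green, blue), "K" (3x3 intrinsics, pixels), "eye" and "rotation" of the camera in the world. Camera axes: x right, y up, looking along -z (the intrinsics and any distortion apply to the point x, -y, -z); pixel columns grow to the right and rows downward; lengths in m; the calibration is good to about 2 mm. A picture is of the moment at which its call begins. There is no depth.
- bot.job_done(): hands the job in; it is judged then, once.
The state is a dict: "clock": time; "qpos": joint angles; "qd": joint speeds; "joint_efforts": joint torques, N m; "position": TCP position; "tool_rot": TCP orientation; "force": force on the tool from outside, world axes, zero at the start; "moment": the same for the moment, N m; "grip_width": finger opening in m; "finger_force": force on a finger pad.
Only numpy, scipy, OpenCV 4.12 (cv2) and the standard library are available. Lean on these libraries where they do the work, as an engineer would, in place of code of your own. Each camera call takes 0.05 s, during which the arm holds its last target. There are 200 camera calls.

## Working session

There is one attempt and no reset: what is moved stays moved. The work goes in short steps, Python scripts to look and compute and a tool call to move; the robot and the scene stay as the last step left them, time stands still between calls to the robot, and variables do not carry over. Pictures are saved under pics/ and viewed, at most 14 in all, crops included, and the job is handed in when it is done.

Besides the shell and the picture viewer there is one more tool, called after "Call:" as name(argument=value, ...), one argument or row to a line, values as JSON. move_arm: Moves the arm, as the interface text tells. Its arguments: {"type":"object","properties":{"gripper":{"type":"array"},"linear":{"type":"array"},"twist":{"type":"array"},"squeeze":{"type":"number"}},"required":["gripper","linear","twist"]}

```bash
mkdir -p pics; ls
cat > h.py <<'E'
import numpy as np, cv2
from workcell import monitor, viewer, bot
def grab(n,save=None):
    f=viewer.grab_frame(n)
    if save: cv2.imwrite('pics/'+save,f['img'][:,:,::-1])
    return f
def ray(f,u,v):
    K=np.array(f['K']); d=np.linalg.inv(K)@np.array([u,v,1.]); d=np.array([d[0],-d[1],-d[2]])
    return np.array(f['eye']),np.array(f['rotation'])@d
def onz(f,u,v,z):
    e,d=ray(f,u,v); return e+d*(z-e[2])/d[2]
def proj(f,p):
    c=np.array(f['rotation']).T@(np.array(p)-np.array(f['eye'])); q=np.array(f['K'])@np.array([c[0],-c[1],-c[2]]); return q[:2]/q[2]
def tri(*rs):
    A=np.zeros((3,3));b=np.zeros(3)
    for e,d in rs:
        d=d/np.linalg.norm(d);P=np.eye(3)-np.outer(d,d);A+=P;b+=P@e
    x=np.linalg.solve(A,b)
    return x,[np.linalg.norm((np.eye(3)-np.outer(d,d)/(d@d))@(x-e)) for e,d in rs]
E
python3 - <<'E'
from h import *
np.set_printoptions(precision=4,suppress=True)
for n in("scene","top"):
    f=grab(n,n+'0.png'); print(n,{k:(v if k!='img' else 0) for k,v in f.items()})
print(monitor.observe())
E
```

```text
pics
scene {'img': 0, 'K': array([[474.3391,   0.    , 330.9028],
       [  0.    , 474.3391, 238.6705],
       [  0.    ,   0.    ,   1.    ]]), 'eye': array([ 0.907, -0.318,  0.879]), 'rotation': array([ 0.568 , -0.0088,  0.975 ])}
top {'img': 0, 'K': array([[611.0907,   0.    , 318.2827],
       [  0.    , 611.0907, 238.497 ],
       [  0.    ,   0.    ,   1.    ]]), 'eye': array([0.236 , 0.0193, 1.4447]), 'rotation': array([ 0.1716, -0.0159, -1.5672])}
{'clock': 0.1, 'qpos': array([ 1.2418,  0.522 , -0.0363,  1.5999,  0.0212,  1.0211, -0.1128]), 'qd': array([ 0.002 , -0.0014, -0.0003, -0.001 , -0.0011,  0.0006,  0.0008]), 'joint_efforts': array([  0.0059, -92.8487,   1.9853, -37.0533,   0.0181,   0.0053,
         0.    ]), 'position': array([ 0.1598, -0.6039,  0.2308]), 'tool_rot': array([-3.1406,  0.0001,  0.2587]), 'force': array([-0.0046,  0.4578, -0.2384]), 'moment': array([-0.0113,  0.0238, -0.0038]), 'finger_force': 0.0, 'grip_width': 0.08513732609631067}
```

View images.

View pics/scene0.png

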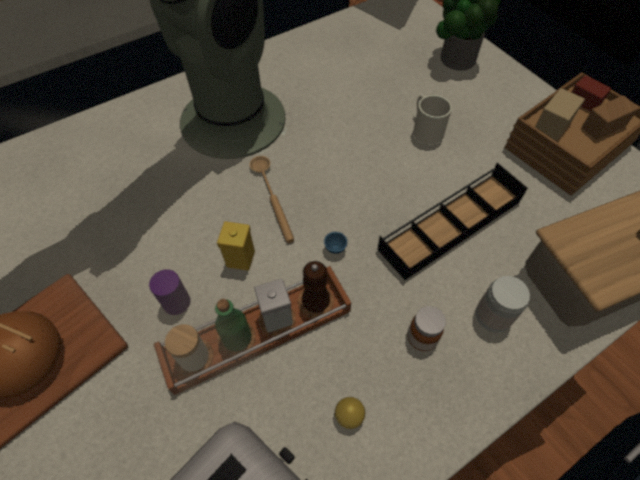

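View pics/top0.png

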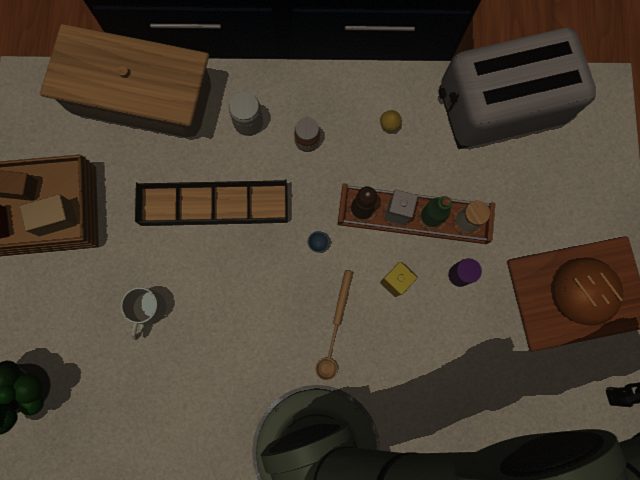

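The views show the oak rack on the right with mill, caddy, cruet and jar from left to right (top: 365,200 / 402,205 / 437,210 / 475,215). The black rack is on the left (top: 137–290, 180–223), and the bowl is at (318,241).

```bash
cat >> h.py <<'E'
def fix(f):
    from scipy.spatial.transform import Rotation as R
    f['rotation']=R.from_euler('xyz',f['rotation']).as_matrix(); return f
_g=grab
def grab(n,save=None): return fix(_g(n,save))
E
python3 - <<'E'
from h import *
np.set_printoptions(precision=4,suppress=True)
t=grab('top');s=grab('scene')
def floors(f,box,ch=None):
    x0,y0,x1,y1=box; im=f['img'][y0:y1,x0:x1]; hsv=cv2.cvtColor(im,cv2.COLOR_RGB2HSV)
    m=cv2.inRange(hsv,(5,70,70),(25,255,255))
    n,l,st,c=cv2.connectedComponentsWithStats(m)
    out=[]
    for i in range(1,n):
        if st[i,4]>150:
            cs,_=cv2.findContours((l==i).astype(np.uint8),0,2); r=cv2.minAreaRect(cs[0]); out.append((st[i,4],c[i]+[x0,y0],r))
    return out
for f,b in((t,(130,175,295,230)),(s,(375,160,530,280))):
    for a,c,r in floors(f,b): print(a,c,r[1],r[2],onz(f,*c,.012))
a=cv2.resize(t['img'][170:260,310:510],(800,360),interpolation=cv2.INTER_CUBIC)
b=cv2.resize(s['img'][220:400,140:360],None,fx=3.3,fy=3.3,interpolation=cv2.INTER_CUBIC)[:594]
g=lambda i:np.clip(i.astype(float)*1.6,0,255).astype(np.uint8)[:,:,::-1]
cv2.imwrite('pics/a.png',g(a));cv2.imwrite('pics/b.png',g(b))
E
```

```text
1033 [268.1036 201.5905] (31.0, 33.0) 90.0 [0.5736 0.1183 0.012 ]
938 [160.3358 203.8731] (31.0, 31.0) 90.0 [0.5661 0.3758 0.012 ]
916 [196.0557 203.155 ] (31.0, 30.0) 90.0 [0.5685 0.2906 0.012 ]
943 [231.4072 202.3351] (31.0, 30.0) 90.0 [0.5711 0.2061 0.012 ]
663 [493.3831 193.3605] (33.941123962402344, 22.62741470336914) 45.0 [0.5598 0.3817 0.012 ]
711 [466.3699 210.9831] (35.219749450683594, 22.82013511657715) 43.36342239379883 [0.5622 0.2948 0.012 ]
810 [438.5395 229.1321] (36.06244659423828, 24.748737335205078) 45.0 [0.5646 0.2097 0.012 ]
875 [409.4446 248.0046] (35.44013595581055, 26.848587036132812) 47.290611267089844 [0.5668 0.1255 0.012 ]
```

View pics/a.png

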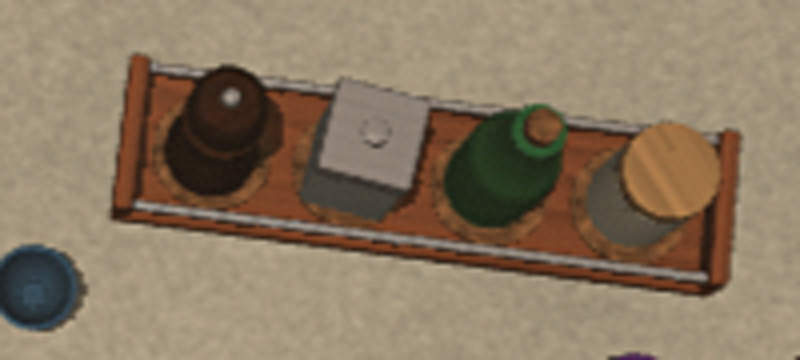

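View pics/b.png

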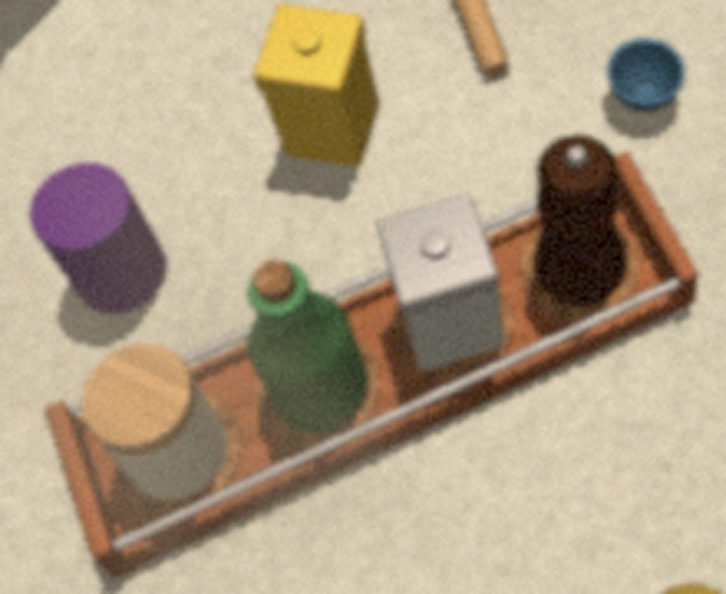

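The crops give, in (x,y) px, top crop then scene crop:

| Feature | Top crop | Scene crop |
|---|---|---|
| Mill knob | 231,96 | 576,153 |
| Caddy knob | 375,130 | 436,244 |
| Cork | 545,124 | 274,277 |
| Jar lid | 671,171 | 137,396 |

The caddy's lid corners also show clearly. The cork mats are partly hidden.

Run:
```python
from h import *
np.set_printoptions(precision=4,suppress=True)
t=grab('top');s=grab('scene')
T=lambda x,y:ray(t,310+(x+.5)/4-.5,170+(y+.5)/4-.5)
S=lambda x,y:ray(s,140+(x+.5)/3.3-.5,220+(y+.5)/3.3-.5)
P={'mill':((231,96),(576,153)),'caddy':((375,130),(436,244)),'cruet':((545,124),(274,277)),'jar':((671,171),(137,396)),
'lidA far-left':((345,79),(499,277)),'lidB far-right':((429,100),(404,303)),'lidC near-right':((407,190),(380,222)),'lidD near-left':((319,166),(465,196)),
'bowl':((37,288),(646,75)),'blockL far':((131,56),(691,276)),'blockR far':((741,130),(103,556)),'railL':((152,70),(676,285)),'railR':((718,133),(118,543))}
for k,(a,b) in P.items():
    x,e=tri(T(*a),S(*b)); print(k,x,np.array(e))
# new rack black rim outline in both, on plane z=.039..
for f,b in((t,(125,170,300,235)),(s,(370,155,535,285))):
    x0,y0,x1,y1=b; m=(f['img'][y0:y1,x0:x1].max(2)<55).astype(np.uint8)
    m=cv2.morphologyEx(m,cv2.MORPH_OPEN,np.ones((2,2),np.uint8)); n,l,st,c=cv2.connectedComponentsWithStats(m); i=1+st[1:,4].argmax()
    cs,_=cv2.findContours((l==i).astype(np.uint8),0,2); r=cv2.approxPolyDP(cv2.convexHull(max(cs,key=cv2.contourArea)),4,True)[:,0]+[x0,y0]
    for u,v in r: print(u,v,onz(f,u,v,.055),onz(f,u,v,0.04))
print(monitor.observe()['position'],monitor.observe()['clock'])
```

```text
mill [ 0.5589 -0.108   0.1539] [0.0013 0.0013]
caddy [ 0.5482 -0.1911  0.1216] [0.0012 0.0012]
cruet [ 0.5413 -0.2749  0.1687] [0.0006 0.0006]
jar [ 0.5297 -0.3598  0.106 ] [0.0009 0.0009]
lidA far-left [ 0.5798 -0.1739  0.1154] [0.0009 0.0009]
lidB far-right [ 0.5666 -0.222   0.1181] [0.0009 0.0009]
lidC near-right [ 0.5161 -0.2089  0.1142] [0.0006 0.0006]
lidD near-left [ 0.5288 -0.1613  0.1143] [0.002 0.002]
bowl [ 0.4743 -0.0039  0.027 ] [0.0001 0.0001]
blockL far [ 0.6108 -0.0618  0.0379] [0.0033 0.0033]
blockR far [ 0.5692 -0.4175  0.0433] [0.0016 0.0016]
railL [ 0.6061 -0.0724  0.029 ] [0.0004 0.0004]
railR [ 0.5673 -0.4064  0.0413] [0.0004 0.0004]
291 184 [0.6061 0.0624 0.055 ] [0.6101 0.0629 0.04  ]
288 223 [0.5129 0.0684 0.055 ] [0.5159 0.0689 0.04  ]
136 222 [0.5129 0.419  0.055 ] [0.5159 0.4233 0.04  ]
137 184 [0.6033 0.4215 0.055 ] [0.6072 0.4259 0.04  ]
527 189 [0.6098 0.418  0.055 ] [0.6044 0.4314 0.04  ]
517 206 [0.6306 0.365  0.055 ] [0.6256 0.3774 0.04  ]
408 280 [0.6391 0.0546 0.055 ] [0.6342 0.0614 0.04  ]
379 252 [0.5566 0.0461 0.055 ] [0.5502 0.0528 0.04  ]
381 238 [0.532 0.07  0.055] [0.5252 0.0771 0.04  ]
498 165 [0.5233 0.4147 0.055 ] [0.5163 0.428  0.04  ]
[ 0.1599 -0.6041  0.2311] 0.3
```

Triangulated tops are within about 4 mm of the given heights, and the row spacing comes out at 84.5 mm. The caddy's yaw is about −0.25. The new rack's centre is about (0.566, 0.244) with a yaw of about 0.026. I'll turn the tool square to the world, so that tool x = +y, tool y = +x and tool z = −z.

Call:
move_arm(
  gripper=[1, 1, 1, 1, 1, 1, 1, 1],
  linear=[
    [0, 0, 0],
    [0, 0, 0],
    [0, 0, 0],
    [0, 0, 0],
    [0, 0, 0],
    [0, 0, 0],
    [0, 0, 0],
    [0, 0, 0],
  ],
  twist=[-8.5, -8.5, -8.5, -8.5, -8.5, -8.5, -8.5, -8.5],
  squeeze=40,
)

```text
clock: 1.1
position: [0.1599, -0.6042, 0.2313]
tool_rot: [-3.142, -0.0, 1.452]
force: [-0.3, 0.0, 0.8]
grip_width: 0.0855
finger_force: 0.0
```

Call:
move_arm(
  gripper=[1, 1, 1, 1, 1, 1, 1, 1],
  linear=[
    [0, 0, 0],
    [3, 2.5, 0],
    [3.5, 3, 0],
    [3.5, 3, 0],
    [3.5, 3, 0],
    [3.5, 3, 0],
    [3.5, 3, 0],
    [3.5, 3, 0],
  ],
  twist=[-7.2, 0, 0, 0, 0, 0, 0, 0],
)

```text
clock: 1.9
position: [0.3657, -0.3626, 0.2315]
tool_rot: [3.141, 0.0, 1.571]
force: [0.8, -0.1, 0.1]
grip_width: 0.0856
finger_force: 0.0
```

Call:
move_arm(
  gripper=[1, 1, 1, 1, 1, 1, 1, 1],
  linear=[
    [3.6, 2.7, 0],
    [3.6, 2.7, 0],
    [3.6, 2.7, 0],
    [3.6, 2.7, 0],
    [3.6, 2.7, 0],
    [3.6, 2.7, 0],
    [3, 2.3, 0],
    [0.9, 0.7, 0],
  ],
  twist=[0, 0, 0, 0, 0, 0, 0, 0],
)

```text
clock: 2.7
position: [0.5585, -0.105, 0.2313]
tool_rot: [3.141, -0.002, 1.576]
force: [-0.8, -0.4, -0.6]
grip_width: 0.0854
finger_force: 0.0
```

Run:
```python
from h import *
w=grab('wrist','w1.png');print(w['eye'],w['rotation'],w['K'],monitor.observe()['position'])
```

```text
[ 0.55871941 -0.02207812  0.37424806] [[ 9.99983845e-01 -5.40758831e-03 -1.75138055e-03]
 [ 5.68353632e-03  9.46776552e-01  3.21841356e-01]
 [-8.22195108e-05 -3.21846111e-01  9.46791991e-01]] [[370.25213047   0.         322.27668735]
 [  0.         370.25213047 234.93506481]
 [  0.           0.           1.        ]] [ 0.55847746 -0.10520049  0.23121589]
```

View pics/w1.png

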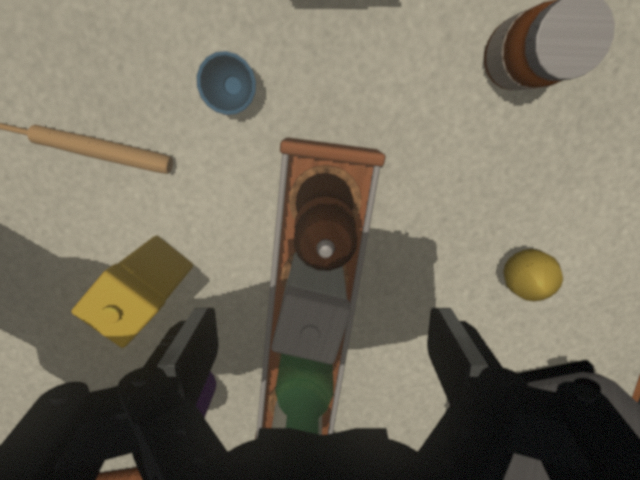

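The wrist view has the mill's knob at (325,249), which puts it at about (0.560, −0.106) and agrees with the measurement. Now I'll descend and grip its head.

Call:
move_arm(
  gripper=[1, 1, 1, 1, 1, 1, 1, 1],
  linear=[
    [-0.2, 0.1, 1.5],
    [0, 0, 2.5],
    [0, 0, 2.5],
    [0, 0, 2.5],
    [0, 0, 2],
    [0, 0, 1.3],
    [0, 0, 0],
    [0, 0, 0],
  ],
  twist=[0, 0, 0, 0, 0, 0, 0, 0],
)

```text
clock: 3.55
position: [0.5577, -0.1115, 0.1086]
tool_rot: [3.141, 0.0, 1.571]
force: [-0.0, -0.4, 0.7]
grip_width: 0.0856
finger_force: 0.0
```

Call:
move_arm(
  gripper=[0, 0, 0, 0, 0, 0, 0, 0],
  linear=[
    [0, 0, 0],
    [0, 0, 0],
    [0, 0, 0],
    [0, 0, 0],
    [0, 0, 0],
    [0, 0, 0],
    [0, 0, 0],
    [0, 0, 0],
  ],
  twist=[0, 0, 0, 0, 0, 0, 0, 0],
  squeeze=45,
)

```text
clock: 4.35
position: [0.5582, -0.111, 0.1091]
tool_rot: [3.14, 0.0, 1.571]
force: [0.4, -0.1, 7.4]
grip_width: 0.0425
finger_force: 45.0
```

Call:
move_arm(
  gripper=[0, 0, 0, 0, 0, 0, 0, 0],
  linear=[
    [0, 0, -1],
    [0, 0, -2],
    [0, 0, -2],
    [0, 0, -2],
    [0, 0, -1.5],
    [2, 0, 0],
    [3, 0, 0],
    [4, 0, 0],
  ],
  twist=[0, 0, 0, 0, 0, 0, 0, 0],
)

```text
clock: 5.15
position: [0.5575, -0.0216, 0.1937]
tool_rot: [-3.142, 0.001, 1.568]
force: [1.1, 1.8, -2.3]
grip_width: 0.0425
finger_force: 46.5
```

Call:
move_arm(
  gripper=[0, 0, 0, 0, 0, 0, 0, 0],
  linear=[
    [4, 0, 0],
    [4, 0, 0],
    [4, 0, 0],
    [4, 0, 0],
    [4, 0, 0],
    [4, 0, 0],
    [4, 0, 0],
    [4, 0, 0],
  ],
  twist=[0, 0, 0, 0, 0, 0, 0, 0],
)

```text
clock: 5.95
position: [0.5572, 0.3004, 0.1937]
tool_rot: [-3.141, 0.0, 1.571]
force: [1.4, 0.2, -2.5]
grip_width: 0.0425
finger_force: 46.5
```

Call:
move_arm(
  gripper=[0, 0, 0, 0, 0, 0],
  linear=[
    [3, 0.3, 0],
    [2, 0, 0],
    [1.3, 0, 0],
    [0.5, 0, 0],
    [0, 0, 0],
    [0, 0, 0],
  ],
  twist=[0, 0, 0, 0, 0, 0],
)

```text
clock: 6.55
position: [0.5609, 0.3657, 0.1934]
tool_rot: [3.141, 0.001, 1.57]
force: [0.0, -0.3, -1.8]
grip_width: 0.0426
finger_force: 46.5
```

Run:
```python
from h import *
w=grab('wrist','w2.png');print(monitor.observe())
t=grab('top');s=grab('scene')
a=cv2.resize(t['img'][150:240,120:300],(720,360));b=cv2.resize(s['img'][100:290,370:540],None,fx=2.4,fy=2.4)
c=cv2.resize(w['img'],(320,240));o=np.zeros((600,730,3),np.uint8);o[:240,:320]=c;o[240:600,:720]=a;o[:240,330:330+int(170*1.26)]=cv2.resize(b,(int(170*1.26),240))
cv2.imwrite('pics/c2.png',np.clip(o*1.5,0,255)[:,:,::-1])
```

```text
{'clock': 6.6, 'qpos': array([-0.34555598,  0.67591945, -0.52007242,  1.48846208,  0.36218554,
        1.07411167, -0.94532782]), 'qd': array([ 0.00139577,  0.00197643, -0.00201599, -0.00188529, -0.00055039,
       -0.00060599, -0.00149907]), 'joint_efforts': array([-9.93987098e-01, -1.04835613e+02, -1.10967332e+01, -3.66918361e+01,
       -2.16083141e-02, -2.12693517e-02,  2.43287315e-03]), 'position': array([0.56095312, 0.36560898, 0.19338952]), 'tool_rot': array([3.14138525e+00, 6.92266338e-04, 1.56990633e+00]), 'force': array([-0.18441931,  0.10805808, -2.36913868]), 'moment': array([-0.06008518, -0.04583587,  0.00632871]), 'finger_force': 46.47316591366689, 'grip_width': 0.042448355364152965}[ WARN:0@1.843] global loadsave.cpp:1063 imwrite_ Unsupported depth image for selected encoder is fallbacked to CV_8U.
```

View pics/c2.png

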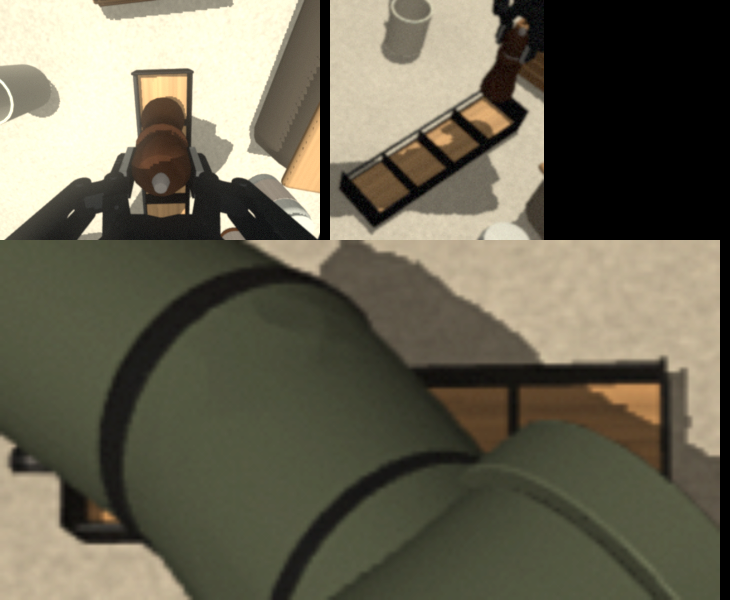

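The mill hangs upright over the end bay. The bay's end rim shows in the wrist picture at about (268–382, 142).

Run:
```python
from h import *
np.set_printoptions(precision=4,suppress=True)
w=grab('wrist')
im=cv2.resize(w['img'][110:460,220:440],None,fx=1.7,fy=1.7);cv2.imwrite('pics/w2c.png',np.clip(im.astype(float)*1.3,0,255).astype(np.uint8)[:,:,::-1])
for p in((268,144),(386,140)): print(onz(w,*p,.055),onz(w,*p,.012))
for p in((.5627,.370,.012),(.5627,.37,.10)): print(proj(w,p))
```

```text
[0.5212 0.424  0.055 ] [0.5151 0.4202 0.012 ]
[0.6085 0.4269 0.055 ] [0.6156 0.4235 0.012 ]
[323.6972 201.3543]
[324.0791 232.4738]
```

View pics/w2c.png

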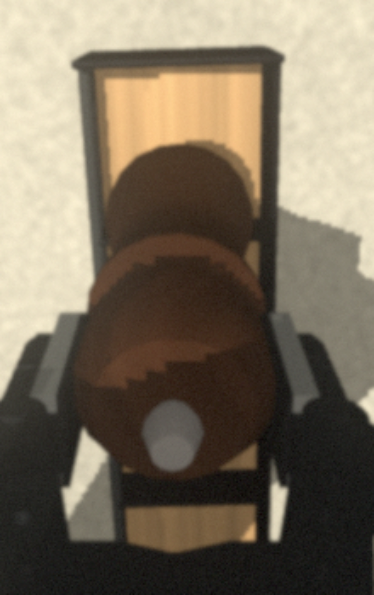

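Run:
```python
from h import *
np.set_printoptions(precision=4,suppress=True)
w=grab('wrist')
q=lambda x,y:(220+x/1.7,110+y/1.7)
for n,p,z in(('endL',(74,57),.055),('endR',(283,57),.055),('endtopfar',(180,48),.055),('endinner near top',(180,66),.055),('div far edge',(190,472),.039),('div near edge',(190,505),.039),('floor L',(97,80),.012),('floor R',(262,80),.012),('foot far',(178,145),.10),('foot L',(107,210),.1),('foot R',(252,210),.1)):
    print(n,onz(w,*q(*p),z))
```

```text
endL [0.5179 0.4246 0.055 ]
endR [0.6089 0.4246 0.055 ]
endtopfar [0.564  0.4284 0.055 ]
endinner near top [0.564  0.4208 0.055 ]
div far edge [0.5708 0.1882 0.039 ]
div near edge [0.571  0.1641 0.039 ]
floor L [0.5223 0.4094 0.012 ]
floor R [0.6061 0.4095 0.012 ]
foot far [0.563  0.3957 0.1   ]
foot L [0.5349 0.3695 0.1   ]
foot R [0.5924 0.3695 0.1   ]
```

The mill's foot is centred at about (0.564, 0.369) and the bay at about (0.564, 0.373). I'll shift it 4 mm, lower it and release.

Call:
move_arm(
  gripper=[0, 0, 0, 0, 0, 0, 0, 0],
  linear=[
    [0.4, 0, 1],
    [0, 0, 2],
    [0, 0, 2],
    [0, 0, 2],
    [0, 0, 1],
    [0, 0, 0.5],
    [0, 0, 0.4],
    [0, 0, 0.1],
  ],
  twist=[0, 0, 0, 0, 0, 0, 0, 0],
)

```text
clock: 7.6
position: [0.5606, 0.3712, 0.1035]
tool_rot: [3.141, -0.0, 1.571]
force: [-1.3, 0.5, -2.3]
grip_width: 0.043
finger_force: 46.4
```

Call:
move_arm(
  gripper=[0, 0, 0.6, 1, 1, 1, 1, 1],
  linear=[
    [0, 0, 0],
    [0, 0, 0],
    [0, 0, 0],
    [0, 0, 0],
    [0, 0, 0],
    [0, 0, 0],
    [0, 0, 0],
    [0, 0, 0],
  ],
  twist=[0, 0, 0, 0, 0, 0, 0, 0],
)

```text
clock: 8.4
position: [0.5605, 0.371, 0.1033]
tool_rot: [3.142, -0.0, 1.571]
force: [-0.5, -0.3, -0.7]
grip_width: 0.0851
finger_force: 0.0
```

Call:
move_arm(
  gripper=[1, 1, 1, 1, 1, 1, 1, 1],
  linear=[
    [0, 0, -1.5],
    [0, 0, -2.5],
    [0, 0, -3],
    [0, 0, -3],
    [0, 0, -1.7],
    [-2, 0, 0],
    [-3, 0, 0],
    [-4, 0, 0],
  ],
  twist=[0, 0, 0, 0, 0, 0, 0, 0],
)

```text
clock: 9.2
position: [0.56, 0.2815, 0.2215]
tool_rot: [3.141, -0.001, 1.574]
force: [1.0, -0.6, -0.5]
grip_width: 0.085
finger_force: 0.0
```

Call:
move_arm(
  gripper=[1, 1, 1, 1, 1, 1, 1, 1],
  linear=[
    [-4.5, 0, 0],
    [-4.5, 0, 0],
    [-4.5, 0, 0],
    [-4.5, 0, 0],
    [-4.5, 0, 0],
    [-4.5, 0, 0],
    [-4.5, 0, 0],
    [-4.5, 0, 0],
  ],
  twist=[0, 0, 0, 0, 0, 0, 0, 0],
)

```text
clock: 10.0
position: [0.5606, -0.0808, 0.2216]
tool_rot: [3.14, 0.0, 1.571]
force: [1.2, 0.4, -0.9]
grip_width: 0.0855
finger_force: 0.0
```

Call:
move_arm(
  gripper=[1, 1, 1, 1, 1, 1, 1, 1],
  linear=[
    [-4, -0.3, 0],
    [-3.5, -0.3, 0],
    [-2.5, -0.3, 0],
    [-1.2, -0.3, 0],
    [0, 0, 0],
    [0, 0, 0],
    [0, 0, 0],
    [0, 0, 0],
  ],
  twist=[0, 0, 0, 0, 7.1, 7.2, 0, 0],
)

```text
clock: 10.8
position: [0.549, -0.1902, 0.2208]
tool_rot: [3.141, -0.0, 1.327]
force: [0.8, 0.4, 0.2]
grip_width: 0.0856
finger_force: 0.0
```

Run:
```python
from h import *
np.set_printoptions(precision=4,suppress=True)
w=grab('wrist');t=grab('top');s=grab('scene');print(monitor.observe()['position'],monitor.observe()['tool_rot'])
print(proj(w,(.548,-.191,.122)))
o=np.zeros((560,800,3),np.uint8)
o[:280,:400]=cv2.resize(t['img'][150:255,120:270],(400,280));o[:280,400:]=cv2.resize(s['img'][110:250,380:580],(400,280))
o[280:,:500]=cv2.resize(w['img'][130:410,70:570],(500,280))
cv2.imwrite('pics/c3.png',np.clip(o.astype(float)*1.4,0,255).astype(np.uint8)[:,:,::-1])
```

```text
[ 0.5488 -0.1907  0.2204] [ 3.1415 -0.0002  1.3246]
[320.2135 237.2147]
```

View pics/c3.png

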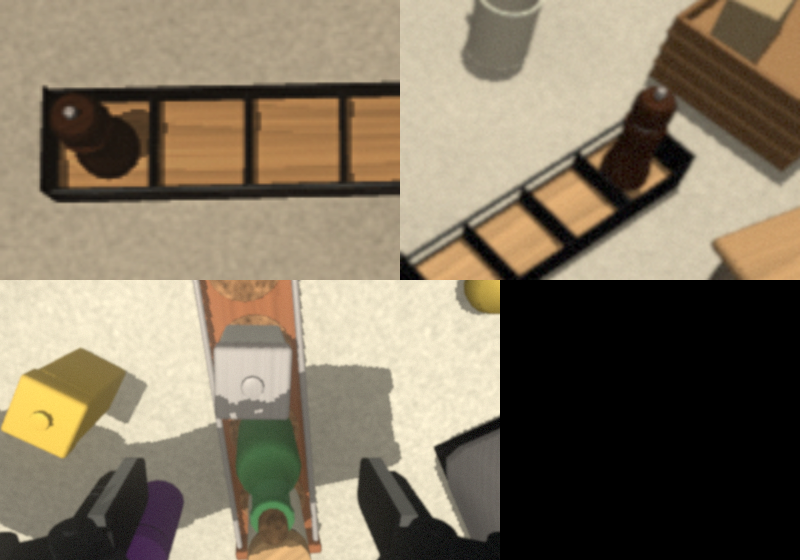

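The mill stands upright in its bay. The caddy's knob is at wrist (322,236) against a predicted (320,237), and its faces are square to the fingers.

Call:
move_arm(
  gripper=[1, 1, 1, 1, 1, 1, 1, 1],
  linear=[
    [0, 0, 1.5],
    [0, 0, 2.5],
    [0, 0, 2.5],
    [0, 0, 2.5],
    [0, 0, 2.5],
    [0, 0, 1.5],
    [0, 0, 0.5],
    [0, 0, 0],
  ],
  twist=[0, 0, 0, 0, 0, 0, 0, 0],
)

```text
clock: 11.75
position: [0.5488, -0.1909, 0.0852]
tool_rot: [-3.141, -0.0, 1.322]
force: [0.7, -0.3, -0.5]
grip_width: 0.0854
finger_force: 0.0
```

Call:
move_arm(
  gripper=[0, 0, 0, 0, 0, 0, 0, 0],
  linear=[
    [0, 0, 0],
    [0, 0, 0],
    [0, 0, 0],
    [0, 0, 0],
    [0, 0, 0],
    [0, 0, 0],
    [0, 0, -0.5],
    [0, 0, -1],
  ],
  twist=[0, 0, 0, 0, 0, 0, 0, 0],
  squeeze=45,
)

```text
clock: 12.55
position: [0.5484, -0.1909, 0.1006]
tool_rot: [-3.141, -0.0, 1.322]
force: [0.2, 0.1, -3.7]
grip_width: 0.0535
finger_force: 48.1
```

Call:
move_arm(
  gripper=[0, 0, 0, 0, 0, 0, 0, 0],
  linear=[
    [0, 0, -1.5],
    [0, 0, -2.5],
    [0, 0, -2],
    [0, 0, -1],
    [2, 0, 0],
    [3, 0, 0],
    [4, 0, 0],
    [4, 0, 0],
  ],
  twist=[0, -4.8, -4.8, -4.7, 0, 0, 0, 0],
)

```text
clock: 13.35
position: [0.5486, -0.06, 0.1716]
tool_rot: [3.141, 0.0, 1.57]
force: [0.5, 1.0, -3.1]
grip_width: 0.0533
finger_force: 48.3
```

Call:
move_arm(
  gripper=[0, 0, 0, 0, 0, 0, 0, 0],
  linear=[
    [4, 0, 0],
    [4, 0.3, 0],
    [4, 0.3, 0],
    [4, 0.3, 0],
    [4, 0.3, 0],
    [4, 0.3, 0],
    [4, 0.3, 0],
    [3, 0, 0],
  ],
  twist=[0, 0, 0, 0, 0, 0, 0, 0],
)

```text
clock: 14.15
position: [0.5664, 0.2518, 0.1717]
tool_rot: [3.141, -0.001, 1.573]
force: [0.7, -1.4, -2.0]
grip_width: 0.0535
finger_force: 48.2
```

Call:
move_arm(
  gripper=[0, 0, 0, 0, 0, 0],
  linear=[
    [2, 0, 0],
    [1.3, 0, 0],
    [0.7, 0, 0],
    [0, 0, 0],
    [0, 0, 0],
    [0, 0, 0],
  ],
  twist=[0, 0, 0, 0, 0, 0],
)

```text
clock: 14.75
position: [0.5669, 0.2877, 0.1704]
tool_rot: [3.141, 0.001, 1.57]
force: [0.3, 0.1, -3.3]
grip_width: 0.0531
finger_force: 48.2
```

Run:
```python
from h import *
np.set_printoptions(precision=4,suppress=True)
w=grab('wrist');print(monitor.observe()['position'],monitor.observe()['tool_rot'])
print(proj(w,(.566,.289,.012)),proj(w,(.566,.331,.039)))
im=cv2.resize(w['img'][40:460,180:460],None,fx=1.4,fy=1.4);cv2.imwrite('pics/w4.png',np.clip(im.astype(float)*1.3,0,255).astype(np.uint8)[:,:,::-1])
```

```text
[0.5668 0.2879 0.1704] [3.1415 0.0004 1.57  ]
[320.5969 211.0477] [320.32   165.4765]
```

View pics/w4.png

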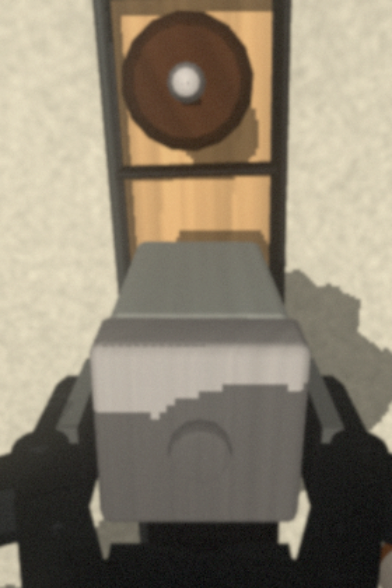

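The divider shows at row 160 against a predicted 165, so the bay lies about 3 mm further on. I'll shift the caddy 3 mm and lower it.

Call:
move_arm(
  gripper=[0, 0, 0, 0, 0, 0, 0, 0],
  linear=[
    [0.3, 0, 1],
    [0, 0, 2],
    [0, 0, 2],
    [0, 0, 2],
    [0, 0, 1],
    [0, 0, 0.6],
    [0, 0, 0.4],
    [0, 0, 0.1],
  ],
  twist=[0, 0, 0, 0, 0, 0, 0, 0],
)

```text
clock: 15.6
position: [0.5667, 0.2926, 0.0804]
tool_rot: [3.141, -0.001, 1.571]
force: [-8.1, -3.0, 20.5]
grip_width: 0.0537
finger_force: 50.8
```

Call:
move_arm(
  gripper=[0, 0, 0.7, 1, 1, 1, 1, 1],
  linear=[
    [0, 0, 0],
    [0, 0, 0],
    [0, 0, 0],
    [0, 0, 0],
    [0, 0, 0],
    [0, 0, 0],
    [0, 0, 0],
    [0, 0, 0],
  ],
  twist=[0, 0, 0, 0, 0, 0, 0, 0],
)

```text
clock: 16.4
position: [0.5665, 0.292, 0.0793]
tool_rot: [-3.142, -0.0, 1.571]
force: [-1.1, 1.2, 0.2]
grip_width: 0.0858
finger_force: 0.0
```

Call:
move_arm(
  gripper=[1, 1, 1, 1, 1, 1, 1, 1],
  linear=[
    [0, 0, -2],
    [0, 0, -3],
    [0, 0, -3.5],
    [0, 0, -3.5],
    [0, 0, -2.3],
    [-2, 0, 0],
    [-3, 0, 0],
    [-4, 0, 0],
  ],
  twist=[0, 0, 0, 0, 0, 0, 0, 0],
)

```text
clock: 17.2
position: [0.5662, 0.2024, 0.2224]
tool_rot: [3.141, -0.001, 1.574]
force: [0.6, -0.5, -0.0]
grip_width: 0.0856
finger_force: 0.0
```

Call:
move_arm(
  gripper=[1, 1, 1, 1, 1, 1, 1, 1],
  linear=[
    [-4.5, 0, 0],
    [-4.5, 0, 0],
    [-4.5, -0.5, 0],
    [-4.5, -0.5, 0],
    [-4.5, -0.5, 0],
    [-4.5, -0.5, 0],
    [-4.5, -0.5, 0],
    [-4.5, 0, 0],
  ],
  twist=[0, 0, 0, 0, 0, 0, 0, 0],
)

```text
clock: 18.0
position: [0.541, -0.1599, 0.2226]
tool_rot: [3.141, 0.0, 1.571]
force: [1.1, 0.5, -0.2]
grip_width: 0.0859
finger_force: 0.0
```

Call:
move_arm(
  gripper=[1, 1, 1, 1, 1, 1, 1],
  linear=[
    [-4, 0, 0],
    [-3.5, 0, 0],
    [-2.5, 0, 0],
    [-1.7, 0, 0],
    [0, 0, 0],
    [0, 0, 0],
    [0, 0, 0],
  ],
  twist=[0, 0, 0, 0, 0, 0, 0],
)

```text
clock: 18.7
position: [0.5421, -0.2736, 0.2224]
tool_rot: [3.141, -0.0, 1.573]
force: [-0.2, -0.1, -0.3]
grip_width: 0.0855
finger_force: 0.0
```

Run:
```python
from h import *
np.set_printoptions(precision=4,suppress=True)
w=grab('wrist');t=grab('top');s=grab('scene');print(monitor.observe()['position'],monitor.observe()['tool_rot'])
print(proj(w,(.5413,-.2749,.1687)))
o=np.zeros((560,800,3),np.uint8)
o[:280,:400]=cv2.resize(t['img'][150:255,120:270],(400,280));o[:280,400:]=cv2.resize(s['img'][110:250,380:580],(400,280))
o[280:,:500]=cv2.resize(w['img'][130:410,70:570],(500,280))
cv2.imwrite('pics/c5.png',np.clip(o.astype(float)*1.4,0,255).astype(np.uint8)[:,:,::-1])
```

```text
[ 0.542  -0.2741  0.2225] [ 3.1414 -0.0001  1.5726]
[319.7825 263.2927]
```

View pics/c5.png

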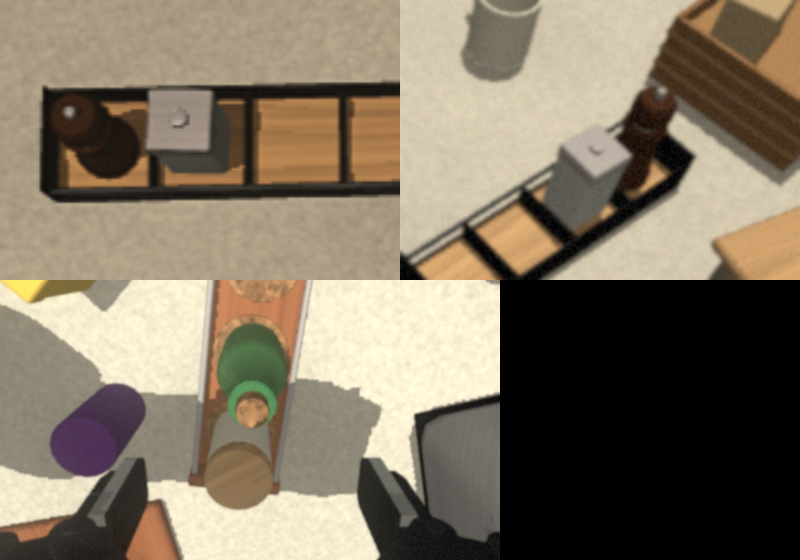

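The mill and caddy both sit well in their bays. The cork is at wrist (322,259) against a predicted (320,263), so I'll grip the neck.

Call:
move_arm(
  gripper=[1, 1, 1, 1, 1, 1, 1, 1],
  linear=[
    [0, 0, 1.5],
    [0, 0, 2.5],
    [0, 0, 2.5],
    [0, 0, 2],
    [0, 0, 1.5],
    [0, 0, 0.5],
    [0, 0, 0],
    [0, 0, 0],
  ],
  twist=[0, 0, 0, 0, 0, 0, 0, 0],
)

```text
clock: 19.65
position: [0.5422, -0.2751, 0.118]
tool_rot: [3.141, 0.0, 1.571]
force: [0.6, -0.0, 0.2]
grip_width: 0.0851
finger_force: 0.0
```

Call:
move_arm(
  gripper=[0, 0, 0, 0, 0, 0, 0, 0],
  linear=[
    [0, 0, 0],
    [0, 0, 0],
    [0, 0, 0],
    [0, 0, 0],
    [0, 0, 0],
    [0, 0, 0],
    [0, 0, 0],
    [0, 0, 0],
  ],
  twist=[0, 0, 0, 0, 0, 0, 0, 0],
  squeeze=50,
)

```text
clock: 20.45
position: [0.542, -0.2751, 0.1177]
tool_rot: [3.141, 0.0, 1.571]
force: [-1.2, -0.5, 4.8]
grip_width: 0.0285
finger_force: 48.7
```

Call:
move_arm(
  gripper=[0, 0, 0, 0, 0, 0, 0, 0],
  linear=[
    [0, 0, -1],
    [0, 0, -2],
    [0, 0, -2],
    [0, 0, -2],
    [0, 0, -1.2],
    [2, 0, 0],
    [3, 0, 0],
    [4, 0, 0],
  ],
  twist=[0, 0, 0, 0, 0, 0, 0, 0],
)

```text
clock: 21.25
position: [0.5412, -0.1854, 0.1992]
tool_rot: [-3.141, 0.0, 1.569]
force: [0.6, 0.5, -5.2]
grip_width: 0.0285
finger_force: 50.1
```

Call:
move_arm(
  gripper=[0, 0, 0, 0, 0, 0, 0, 0],
  linear=[
    [4, 0.3, 0],
    [4, 0.4, 0],
    [4, 0.4, 0],
    [4, 0.4, 0],
    [4, 0.4, 0],
    [4, 0.4, 0],
    [4, 0.3, 0],
    [4, 0, 0],
  ],
  twist=[0, 0, 0, 0, 0, 0, 0, 0],
)

```text
clock: 22.05
position: [0.5675, 0.1365, 0.1993]
tool_rot: [-3.141, 0.0, 1.571]
force: [0.6, -0.1, -4.6]
grip_width: 0.0283
finger_force: 50.1
```

Call:
move_arm(
  gripper=[0, 0, 0, 0, 0, 0, 0],
  linear=[
    [3, 0, 0],
    [2.2, 0, 0],
    [1.3, 0, 0],
    [0.7, 0, 0],
    [0, 0, 0],
    [0, 0, 0],
    [0, 0, 0],
  ],
  twist=[0, 0, 0, 0, 0, 0, 0],
)

```text
clock: 22.75
position: [0.5678, 0.2056, 0.1993]
tool_rot: [-3.142, 0.001, 1.57]
force: [-0.5, -0.6, -4.4]
grip_width: 0.0284
finger_force: 50.1
```

Run:
```python
from h import *
np.set_printoptions(precision=4,suppress=True)
w=grab('wrist');print(monitor.observe()['position'],monitor.observe()['tool_rot'])
print(proj(w,(.567,.25,.039)))
im=cv2.resize(w['img'][40:460,180:460],None,fx=1.4,fy=1.4);cv2.imwrite('pics/w6.png',np.clip(im.astype(float)*1.3,0,255).astype(np.uint8)[:,:,::-1])
```

```text
[0.5678 0.2058 0.1993] [3.1416 0.0005 1.5698]
[320.6145 158.8772]
```

View pics/w6.png

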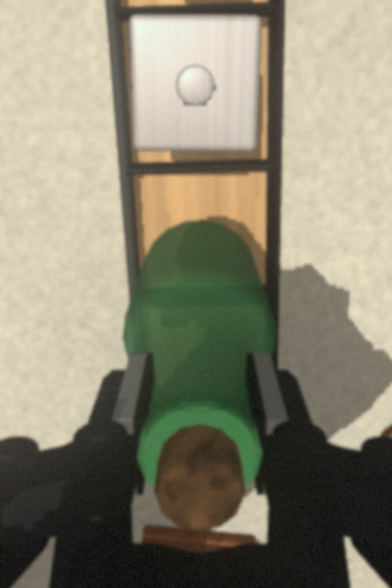

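The divider is where predicted (row 158) and the bottle is centred. Lowering it now.

Call:
move_arm(
  gripper=[0, 0, 0, 0, 0, 0, 0, 0],
  linear=[
    [0.2, 0, 1],
    [0, 0, 2],
    [0, 0, 2],
    [0, 0, 1.8],
    [0, 0, 1],
    [0, 0, 0.5],
    [0, 0, 0.3],
    [0, 0, 0.1],
  ],
  twist=[0, 0, 0, 0, 0, 0, 0, 0],
)

```text
clock: 23.6
position: [0.5678, 0.2091, 0.1125]
tool_rot: [3.141, -0.0, 1.571]
force: [-0.1, -0.4, -4.0]
grip_width: 0.0286
finger_force: 50.1
```

Call:
move_arm(
  gripper=[0, 0, 0.5, 1, 1, 1, 1, 1],
  linear=[
    [0, 0, 0],
    [0, 0, 0],
    [0, 0, 0],
    [0, 0, 0],
    [0, 0, 0],
    [0, 0, 0],
    [0, 0, 0],
    [0, 0, 0],
  ],
  twist=[0, 0, 0, 0, 0, 0, 0, 0],
)

```text
clock: 24.4
position: [0.5676, 0.209, 0.1123]
tool_rot: [3.142, -0.0, 1.571]
force: [0.7, -0.2, -0.1]
grip_width: 0.0851
finger_force: 0.0
```

Call:
move_arm(
  gripper=[1, 1, 1, 1, 1, 1, 1, 1],
  linear=[
    [0, 0, -1.5],
    [0, 0, -2.5],
    [0, 0, -3],
    [0, 0, -2],
    [0, 0, -0.8],
    [-2, 0, 0],
    [-3, 0, 0],
    [-4, 0, 0],
  ],
  twist=[0, 0, 0, 0, 0, 0, 0, 0],
)

```text
clock: 25.2
position: [0.5671, 0.1194, 0.2104]
tool_rot: [-3.141, -0.001, 1.574]
force: [1.0, -1.5, -0.5]
grip_width: 0.085
finger_force: 0.0
```

Call:
move_arm(
  gripper=[1, 1, 1, 1, 1, 1, 1, 1],
  linear=[
    [-4.5, -0.3, 0],
    [-4.5, -0.5, 0],
    [-4.5, -0.5, 0],
    [-4.5, -0.5, 0],
    [-4.5, -0.5, 0],
    [-4.5, -0.5, 0],
    [-4.5, -0.5, 0],
    [-4.5, -0.5, 0],
  ],
  twist=[0, 0, 0, 0, 0, 0, 0, 0],
)

```text
clock: 26.0
position: [0.5291, -0.2428, 0.2104]
tool_rot: [-3.141, -0.0, 1.571]
force: [1.3, 1.2, -0.6]
grip_width: 0.0856
finger_force: 0.0
```

Call:
move_arm(
  gripper=[1, 1, 1, 1, 1, 1, 1],
  linear=[
    [-4, 0, 0],
    [-3.5, 0, 0],
    [-2.5, 0, 0],
    [-1.9, 0, 0],
    [0, 0, 0],
    [0, 0, 0],
    [0, 0, 0],
  ],
  twist=[0, 0, 0, 0, 0, 0, 0],
)

```text
clock: 26.7
position: [0.5302, -0.3587, 0.2104]
tool_rot: [3.142, -0.001, 1.573]
force: [0.8, -0.7, -0.8]
grip_width: 0.0855
finger_force: 0.0
```

Run:
```python
from h import *
np.set_printoptions(precision=4,suppress=True)
w=grab('wrist');t=grab('top');s=grab('scene');print(monitor.observe()['position'],monitor.observe()['tool_rot'])
print(proj(w,(.5297,-.3598,.108)))
o=np.zeros((560,800,3),np.uint8)
o[:280,:400]=cv2.resize(t['img'][150:255,150:300],(400,280));o[:280,400:]=cv2.resize(s['img'][110:250,380:580],(400,280))
o[280:,:500]=cv2.resize(w['img'][130:410,70:570],(500,280))
cv2.imwrite('pics/c7.png',np.clip(o.astype(float)*1.4,0,255).astype(np.uint8)[:,:,::-1])
```

```text
[ 0.5301 -0.3592  0.2105] [ 3.1415 -0.0001  1.5724]
[320.7525 235.5396]
```

View pics/c7.png

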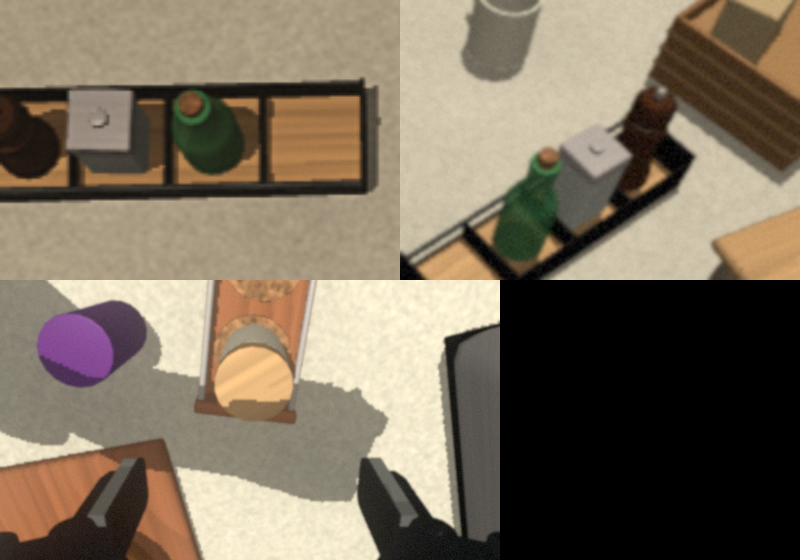

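The bottle stands well in bay 3. The jar's lid is at wrist (324,232) against a predicted (321,236), a correction of about 2 mm.

Call:
move_arm(
  gripper=[1, 1, 1, 1, 1, 1, 1, 1],
  linear=[
    [0.2, 0.1, 2],
    [0, 0, 3],
    [0, 0, 3],
    [0, 0, 3],
    [0, 0, 2],
    [0, 0, 1.3],
    [0, 0, 0.5],
    [0, 0, 0],
  ],
  twist=[0, 0, 0, 0, 0, 0, 0, 0],
)

```text
clock: 27.65
position: [0.531, -0.3578, 0.0624]
tool_rot: [-3.142, -0.0, 1.571]
force: [-0.2, -0.8, 0.1]
grip_width: 0.0851
finger_force: 0.0
```

Call:
move_arm(
  gripper=[0, 0, 0, 0, 0, 0, 0, 0],
  linear=[
    [0, 0, 0],
    [0, 0, 0],
    [0, 0, 0],
    [0, 0, 0],
    [0, 0, 0],
    [0, 0, 0],
    [0, 0, 0],
    [0, 0, 0],
  ],
  twist=[0, 0, 0, 0, 0, 0, 0, 0],
  squeeze=50,
)

```text
clock: 28.45
position: [0.5312, -0.3583, 0.0635]
tool_rot: [3.141, 0.001, 1.571]
force: [-3.7, 0.8, 8.4]
grip_width: 0.0547
finger_force: 51.8
```

Call:
move_arm(
  gripper=[0, 0, 0, 0, 0, 0, 0, 0],
  linear=[
    [0, 0, -1],
    [0, 0, -2],
    [0, 0, -2],
    [0, 0, -2],
    [0, 0, -1],
    [2, 0, 0],
    [3, 0, 0],
    [4, 0, 0],
  ],
  twist=[0, 0, 0, 0, 0, 0, 0, 0],
)

```text
clock: 29.25
position: [0.5302, -0.2684, 0.1423]
tool_rot: [-3.142, 0.001, 1.569]
force: [0.9, 1.1, -2.6]
grip_width: 0.0551
finger_force: 53.5
```

Call:
move_arm(
  gripper=[0, 0, 0, 0, 0, 0, 0, 0],
  linear=[
    [4, 0.4, 0],
    [4, 0.5, 0],
    [4, 0.5, 0],
    [4, 0.5, 0],
    [4, 0.5, 0],
    [4, 0.5, 0],
    [4, 0.5, 0],
    [4, 0.5, 0],
  ],
  twist=[0, 0, 0, 0, 0, 0, 0, 0],
)

```text
clock: 30.05
position: [0.5696, 0.0535, 0.1425]
tool_rot: [3.141, 0.0, 1.571]
force: [0.5, -0.9, -2.5]
grip_width: 0.0548
finger_force: 53.5
```

Call:
move_arm(
  gripper=[0, 0, 0, 0, 0, 0, 0],
  linear=[
    [3, 0, 0],
    [2.2, 0, 0],
    [1.3, 0, 0],
    [0.6, 0, 0],
    [0, 0, 0],
    [0, 0, 0],
    [0, 0, 0],
  ],
  twist=[0, 0, 0, 0, 0, 0, 0],
)

```text
clock: 30.75
position: [0.5697, 0.1216, 0.1423]
tool_rot: [-3.141, 0.001, 1.57]
force: [0.7, 0.4, -2.4]
grip_width: 0.0549
finger_force: 53.5
```

Run:
```python
from h import *
np.set_printoptions(precision=4,suppress=True)
w=grab('wrist');print(monitor.observe()['position'],monitor.observe()['tool_rot'])
print(proj(w,(.569,.166,.039)))
im=cv2.resize(w['img'][40:460,180:460],None,fx=1.4,fy=1.4);cv2.imwrite('pics/w8.png',np.clip(im.astype(float)*1.3,0,255).astype(np.uint8)[:,:,::-1])
```

```text
[0.5697 0.1219 0.1423] [-3.1416  0.0004  1.5698]
[320.293  170.0881]
```

View pics/w8.png

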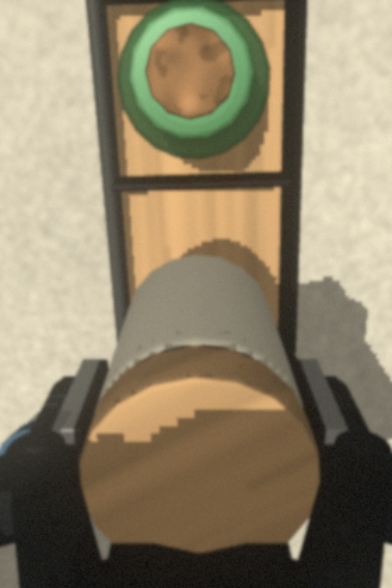

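The divider is at row 170, as predicted, and the jar is centred over bay 4. Lowering it, then releasing and backing straight up.

Call:
move_arm(
  gripper=[0, 0, 0, 0, 0, 0, 0, 0],
  linear=[
    [0.2, 0, 1],
    [0, 0, 2],
    [0, 0, 2],
    [0, 0, 1.7],
    [0, 0, 0.9],
    [0, 0, 0.5],
    [0, 0, 0.3],
    [0, 0, 0],
  ],
  twist=[0, 0, 0, 0, 0, 0, 0, 0],
)

```text
clock: 31.6
position: [0.5697, 0.125, 0.0584]
tool_rot: [3.141, -0.0, 1.571]
force: [0.4, 0.2, -3.4]
grip_width: 0.0547
finger_force: 53.5
```

Call:
move_arm(
  gripper=[0, 0.7, 1, 1, 1, 1, 1, 1],
  linear=[
    [0, 0, 0],
    [0, 0, 0],
    [0, 0, 0],
    [0, 0, 0],
    [0, 0, 0],
    [0, 0, 0],
    [0, 0, 0],
    [0, 0, 0],
  ],
  twist=[0, 0, 0, 0, 0, 0, 0, 0],
)

```text
clock: 32.4
position: [0.5696, 0.125, 0.0583]
tool_rot: [-3.142, -0.0, 1.571]
force: [0.2, -0.2, 0.1]
grip_width: 0.0853
finger_force: 0.0
```

Call:
move_arm(
  gripper=[1, 1, 1, 1, 1, 1, 1, 1],
  linear=[
    [0, 0, -1.5],
    [0, 0, -3],
    [0, 0, -4],
    [0, 0, -4],
    [-1, 0, -3],
    [-4, 0, 0],
    [-4, 0, 0],
    [-4, 0, 0],
  ],
  twist=[0, 0, 0, 0, 0, 0, 0, 0],
)

```text
clock: 33.2
position: [0.5695, -0.0063, 0.2148]
tool_rot: [3.14, 0.0, 1.572]
force: [0.6, -0.6, 0.1]
grip_width: 0.0853
finger_force: 0.0
```

Call:
move_arm(
  gripper=[1, 1, 1, 1, 1, 1, 1, 1],
  linear=[
    [-4, 0, 0],
    [-4, 0, 0],
    [-4, 0, 0],
    [-3, 0, 0],
    [-1.5, 0, 0],
    [0, 0, 0],
    [0, 0, 0],
    [0, 0, 0],
  ],
  twist=[0, 0, 0, 0, 0, 0, 0, 0],
)

```text
clock: 34.0
position: [0.57, -0.1683, 0.2137]
tool_rot: [3.141, -0.001, 1.573]
force: [-0.0, -0.8, -0.2]
grip_width: 0.0855
finger_force: 0.0
```

Run:
```python
from h import *
t=grab('top');s=grab('scene');print(monitor.observe()['position'])
o=np.zeros((600,800,3),np.uint8)
o[:250,:800]=cv2.resize(t['img'][155:255,120:440],(800,250));o[250:600,:560]=cv2.resize(s['img'][90:290,270:590],(560,350))
cv2.imwrite('pics/c9.png',np.clip(o.astype(float)*1.4,0,255).astype(np.uint8)[:,:,::-1])
```

```text
[ 0.5699355  -0.16866699  0.2135295 ]
```

View pics/c9.png

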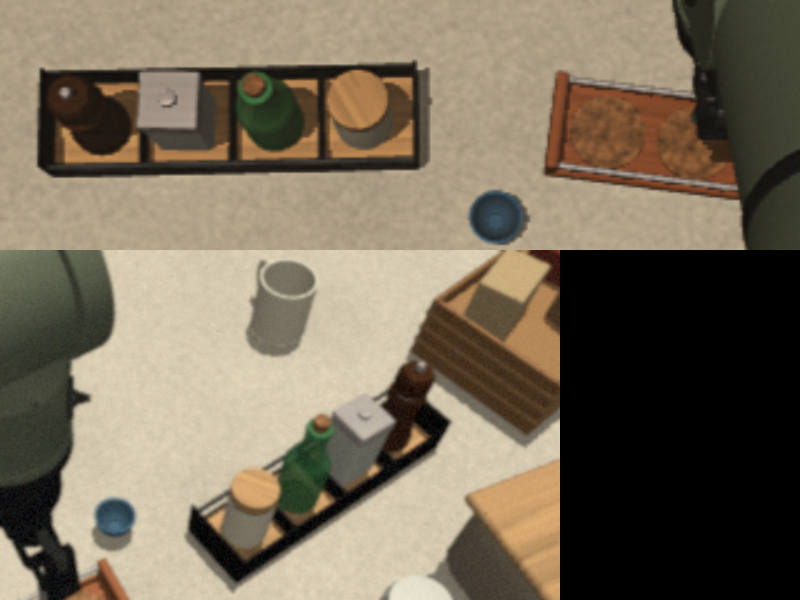

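All four stand upright in their bays in the order mill, caddy, cruet, jar. The bowl is untouched (top crop 497,217) and the gripper is clear.

```bash
python3 -c "
from workcell import bot
print(bot.job_done())"
```

```text
the job is handed in; nothing more can be done
None
```

The mill, caddy, cruet and jar now stand upright in the black rack, one to a bay and in their original left-to-right order; the salt bowl was not moved, and I handed the job in at about 34 s (no verdict was returned).

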